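# Hang the price sign on the sprung display hook

### The job

Lift the small price sign out of its wooden holder block and hang it by its steel frame on the hook of the display stand, between the hook's upturned tip and the little stop behind it. Before letting go, tug it gently downwards for about a second, with roughly 8 N in all (the hook's spring then gives about 8 mm; it is overstrained beyond 11 mm), to feel that it is held; then ease off, let go and leave it hanging straight, without disturbing the other goods.

Things in the scene. Friction and masses are not known exactly. Their poses are not given: they have to be found in the camera images.
- sign: Loose flat sign, 8 thick (x), 164 tall, 0.1-0.2 kg; may hang either way round. In mm from the bottom: plaque 70 wide (y), 0-60; window 30 wide between 8 mm steel side bars, 60-126; steel crossbar 46 wide, 126-134, whose underside hangs on the hook; wooden grip tab 26 wide (y), 134-164, to be gripped across its width from above. Origin: centre of underside; z up.
- holder: Fixed dark wooden block, 60 (x) by 110 (y) by 30 mm high; in its top a slot 10 by 73 mm, 20 mm deep, where the sign stands upright, axes parallel to the block's, bottom 10 mm above the counter. Lift the sign straight up to free it. Origin: centre of the underside on the counter.
- stand: Fixed display stand with one hook. Origin: on the counter below the middle of the hook's saddle; x points from the hook's tip back to the post. Base plate 12 mm high (x -50 to 100, y -60 to 60 mm); post at x = 70 mm: a brass tube with a telescoping rod that carries the spring housing (x 55 to 85, y -15 to 15 mm, top 5 mm above the saddle).
- hook_spring (a joint): How far the spring-borne hook has been pushed straight down from its unloaded height, in m: 0 unloaded, 0.016 at the end stop. The spring takes 1 N per mm (1000 N/m); the sign's own weight gives 1 to 2 mm.
- gift_box: Bystander: red gift box with black lid, 73 mm square, 59 mm high. Origin: centre of the underside. Leave alone.
- praline_jar: Bystander: closed jar, 60 mm diameter, 85 mm high. Origin: centre of the underside. Leave alone.
- cocoa_tin: Bystander: round dark tin, 72 mm diameter, 58 mm high. Origin: centre of the underside. Leave alone.
- hook_zone (a point): Fixed point 210 mm above the stand's origin. The hook is an 8 mm round level bar along the stand's x; its top is the saddle, unloaded 195 to 225 mm above the counter: the height is clamped anew each time and NOT reported, so feel or look. Tip (x -10 to -18 mm) rises 14 mm over the saddle, flat stop (x 10 to 14, 14 wide) 10 mm. The sign hangs across the bar between them.
There are look-alikes about, which are no part of the job. What is meant by the sign is not orange, and is the smaller of those in its own colour.

How it is judged:
By the outcome, as a careful person would: the job done as asked, in the order asked, and still so for the second after the job is handed in, with the robot touching nothing.
It also fails if it takes over 58 s, if anything falls off the work surface, if the arm or the gripper's body presses on something with over 40 N, if the wrist force passes 120 N, or if a joint passes its speed limit or range.

### The arm

A 6-joint arm with a two-finger parallel gripper is mounted at the origin on the work surface. World frame = base frame: x ahead of the robot, y to its left, z up, the work surface at z = 0. Lengths are in m, angles in rad, forces in N, time in s.
With the tool pointing down it reaches from about 0.35 to 0.85 m from the base axis. Payload 8.1 kg.
Tool frame: the origin (TCP) lies between the finger pads; the fingertips stand 14 mm ahead of it and the grasp point (between the pads) lies 5 mm behind it (robot.tcp_to_tips is the z of the fingertips in the tool frame, in m); z points along the fingers, y is the line along which they close (so a half turn about z gives the same grasp; the last joint's range is limited). The gripper opens to 93 mm and grips with 3 to 60 N. Pads are 15 mm wide; open, the fingers measure 128 mm over their backs; the gripper's body (75 mm by 188 mm) begins 65 mm behind the grasp point.
Start: joints at [1.061, 0.13, 1.488, -0, 1.523, -0.085], TCP at [0.247, 0.547, 0.233] pointing down, gripper open.
Joint ranges: [-2.96, 2.96], [-0.89, 2.26], [0.02, 2.5], [-1.34, 4.48], [0, 2.73], [-2.66, 2.66]. Speed limits (rad/s): [2.39, 2.39, 2.79, 3.14, 3.14, 3.14].

### API

Orientations are given as a rotation vector (axis times angle).
In Python, from plant import sensors, read_camera, robot gives the robot as it stands.
- The arm moves only by the tool inch_along, called after ">>>" as name(argument=value, ...), one argument or row to a line, values as JSON. Schema: {"type":"object","properties":{"increments":{"type":"object","properties":{"finger_gap":{"type":"array","items":{"type":"number"},"minItems":1,"maxItems":20},"x":{"type":"array","items":{"type":"number"},"minItems":1,"maxItems":20},"y":{"type":"array","items":{"type":"number"},"minItems":1,"maxItems":20},"z":{"type":"array","items":{"type":"number"},"minItems":1,"maxItems":20},"twist":{"type":"array","items":{"type":"number"},"minItems":1,"maxItems":20}},"additionalProperties":false,"required":["finger_gap","x","y","z","twist"]},"squeeze":{"type":"number"},"only":{"type":"string"},"quiet":{"type":"boolean"},"lines":{"type":"string"}},"required":["increments"],"additionalProperties":false}. increments is an object with one list for each field, all of the same length, 1 to 20, a row being the entries at one place: finger_gap (the finger opening in m), x, y, z (the shift in m), twist (a turn about the tool's z in rad); each row shifts and turns the commanded pose from where the row before left it, along the tool's axes as they then stand; what a row does not reach is not made up. A row lasts 1/10 s, in which the tool goes at most 0.05 m and 0.15 rad, less where a joint would pass 70% of its speed; a pose out of reach is approached as far as the arm can. The fingers move at their own pace and stop on an object; squeeze is the grip in N (left out, the last holds). Time passes only in rows, so rows that do not move let the fingers close. The tool returns the time, the measured TCP pose, the force, the opening and the grip force at its end. only (a regular expression) keeps the lines of the reply that match it, lines (a string "A,B") keeps lines A to B, and quiet returns only ok. Input that does not fit is refused with a message, and nothing moves.
- sensors.read_state(): the state, without advancing time (a new reading comes with each control period).
- read_camera(name): name is "scene" or "side" or "wrist"; returns a dict with "image" (480x640x3 uint8, red, green, blue), "depth" (480x640 float32, m along the optical axis (not along the pixel's ray), 0 where there is no reading), "fx", "fy", "cx", "cy" (pixels), "R" (3x3) and "t" (3): a world point X has camera coordinates R X + t. Camera axes: x right, y down, z forward; pixel columns grow to the right and rows downward; lengths in m; the calibration is good to about 2 mm. The wrist camera is an equidistant fisheye: a pixel r from the principal point sees the ray r / f radians off the axis. A picture is of the moment at which its call begins.
- robot.close_job(): hands the job in; it is judged then, once.
The state is a dict: "t": time; "q": joint angles; "dq": joint speeds; "joint_torque": joint torques, N m; "tool_pos": TCP position; "orientation": TCP orientation; "force": force on the tool from outside, world axes, zero at the start; "wrist_torque": the same for the moment, N m; "opening": finger opening in m; "gripper_force": force on a finger pad.
Only numpy, scipy, OpenCV 4.12 (cv2) and the standard library are available. Lean on these libraries where they do the work, as an engineer would, in place of code of your own. Each camera call takes 0.05 s, during which the arm holds its last target. There are 200 camera calls.

## Working session

There is one attempt and no reset: what is moved stays moved. The work goes in short steps, Python scripts to look and compute and a tool call to move; the robot and the scene stay as the last step left them, time stands still between calls to the robot, and variables do not carry over. Pictures are saved under pics/ and viewed, at most 10 in all, crops included, and the job is handed in when it is done.

```bash
mkdir -p pics; ls; python3 - <<'E'
from plant import sensors, read_camera, robot
import cv2, numpy as np
for n in ("scene","side"):
    c=read_camera(n); np.savez(n+"0.npz",**c)
    cv2.imwrite(f"pics/{n}0.png",c["image"][:,:,::-1])
    print(n,c["fx"],c["R"].round(3).tolist(),c["t"].round(3))
s=sensors.read_state();print(s)
E
```

```text
pics
scene 535.3950778447204 [[-0.384, 0.923, 0.01], [0.65, 0.278, -0.707], [-0.656, -0.265, -0.707]] [ 0.228 -0.231  1.254]
side 456.5856139896189 [[-0.797, -0.604, 0.013], [-0.437, 0.561, -0.703], [0.417, -0.566, -0.712]] [0.439 0.372 0.621]
{'t': 0.1, 'q': array([ 1.06060414e+00,  1.31059656e-01,  1.48918392e+00,  2.20612951e-05,
        1.52297715e+00, -8.54200563e-02]), 'dq': array([ 7.87182231e-04, -2.69287297e-05, -1.37379293e-03,  2.70478851e-04,
       -1.87275521e-04, -1.08664454e-03]), 'joint_torque': array([ 1.56704307e-03, -5.61342323e+01, -4.93097734e+01,  7.71522545e-02,
        2.89844867e-02, -9.34147420e-05]), 'tool_pos': array([0.24701293, 0.54626141, 0.2317004 ]), 'orientation': array([-6.62121884e-01, -3.07051452e+00,  2.43426416e-03]), 'force': array([-1.00912224, -0.56021689,  0.5497435 ]), 'wrist_torque': array([-0.00254169, -0.0019385 ,  0.02220187]), 'gripper_force': 0.0, 'opening': 0.09317018862089532}
```

View pics/scene0.png

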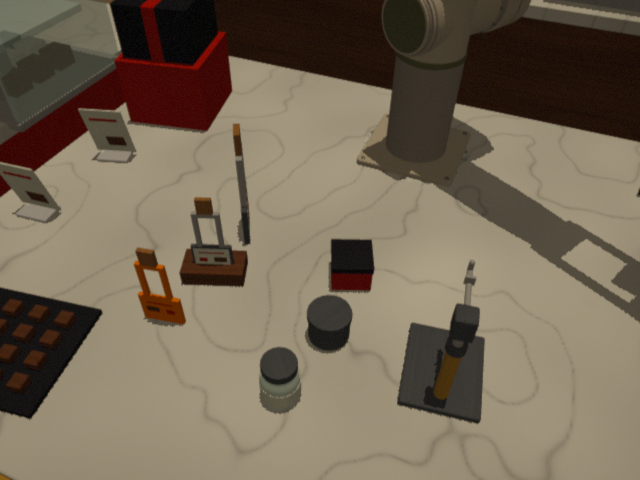

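View pics/side0.png

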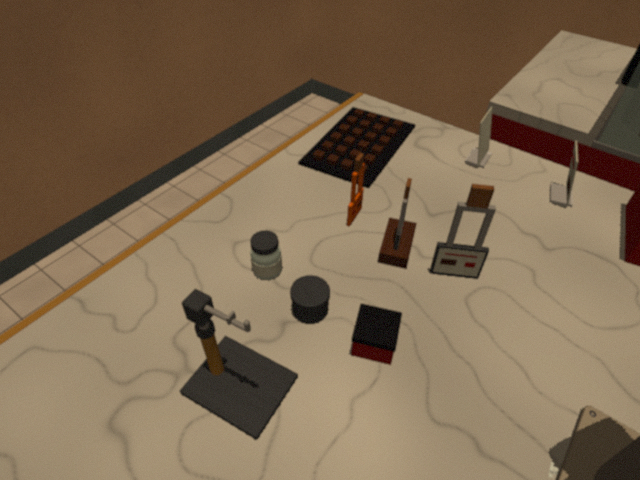

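```bash
cat > h.py <<'E'
import numpy as np, cv2
def cloud(c):
    v,u=np.mgrid[:480,:640]; d=c["depth"]
    p=np.stack([(u-c["cx"])/c["fx"]*d,(v-c["cy"])/c["fy"]*d,d],-1)
    w=(p-c["t"])@c["R"]; w[d==0]=np.nan
    return w
def ray(c,u,v):
    d=np.array([(u-c["cx"])/c["fx"],(v-c["cy"])/c["fy"],1.])@c["R"]
    return -c["R"].T@c["t"], d/np.linalg.norm(d)
def onplane(c,u,v,z):
    o,d=ray(c,u,v); return o+d*(z-o[2])/d[2]
def meet(c1,p1,c2,p2):
    o1,d1=ray(c1,*p1);o2,d2=ray(c2,*p2)
    s=np.linalg.lstsq(np.stack([d1,-d2],1),o2-o1,rcond=None)[0]
    a,b=o1+s[0]*d1,o2+s[1]*d2
    return (a+b)/2,np.linalg.norm(a-b)
E
python3 - <<'E'
from h import *
np.set_printoptions(precision=4,suppress=True)
def box(P,l):
    r=cv2.minAreaRect((P[:,:2]*1000).astype(np.float32)); print(l,len(P),"c",np.round(r[0],1),"size",np.round(r[1],1),"ang",round(r[2],1),"zmed",np.median(P[:,2]).round(4),"zr",P[:,2].min().round(4),P[:,2].max().round(4))
reg={"scene":dict(holder=(175,252,190,290),stand=(395,490,255,420)),"side":dict(holder=(375,420,172,272),stand=(178,300,285,440))}
for n in reg:
    c=dict(np.load(n+"0.npz"));W=cloud(c);print(n,"cam",-c["R"].T@c["t"])
    for k,(a,b,e,f) in reg[n].items():
        P=W[e:f,a:b].reshape(-1,3);P=P[np.isfinite(P[:,2])]
        print(k,np.histogram(P[:,2],bins=np.arange(0,.3,.01))[0])
        if k=="holder":
            box(P[(P[:,2]>.024)&(P[:,2]<.036)],"top");box(P[(P[:,2]>.14)],"tab");box(P[(P[:,2]>.05)],"sign")
        else:
            box(P[(P[:,2]>.009)&(P[:,2]<.016)],"base");box(P[(P[:,2]>.16)],"upper")
    im=c["image"]
    a,b,e,f=reg[n]["stand"];A=im[e:f,a:b]
    a,b,e,f=reg[n]["holder"];B=im[e:f,a:b]
    s=[cv2.resize(x,None,fx=3.2,fy=3.2,interpolation=cv2.INTER_CUBIC) for x in(A,B)]
    o=np.zeros((600,800,3),np.uint8);x=0
    for q in s: 
        w=min(q.shape[1],800-x);o[:min(600,q.shape[0]),x:x+w]=q[:600,:w];x+=w
    cv2.imwrite(f"pics/{n}crop.png",np.clip(o[:,:,::-1]*1.6,0,255).astype(np.uint8))
E
```

```text
scene cam [1.0602 0.1855 0.7203]
holder [3386  301  561  889  196  200  236  157  117   80   87   78   56   75
  149   79   83   93    0    0    0    0    0    0    0    0    0    0
    0]
top 1257 c [ 461.8 -253.7] size [195. 111.] ang 20.5 zmed 0.0306 zr 0.024 0.036
tab 404 c [ 523.8 -230.3] size [12.1 45.8] ang 22.0 zmed 0.1562 zr 0.1401 0.1764
sign 1490 c [ 450.1 -224.4] size [ 65.9 184.5] ang 85.5 zmed 0.0946 zr 0.0501 0.1764
stand [4381 4896   62   60   63   63   59   69   73   71   67   66   69  226
   47    7   93  140  144  496  422    4    0    0    0    0    0    0
    0]
base 5258 c [565.5 196.2] size [150.8 119.9] ang 7.9 zmed 0.0118 zr 0.009 0.0158
upper 1299 c [574.9 197.6] size [103.   30.3] ang 8.3 zmed 0.1965 zr 0.1609 0.2105
side cam [0.254  0.4075 0.6977]
holder [2519  118  271  782   21   17   24   39   18   21   20   20   20   18
   34   22   23   49    0    0    0    0    0    0    0    0    0    0
    0]
top 1004 c [ 526.3 -226.8] size [ 59.8 113.8] ang 20.7 zmed 0.031 zr 0.024 0.0359
tab 128 c [ 525.  -223.6] size [ 8.  42.4] ang 20.5 zmed 0.1635 zr 0.1402 0.1771
sign 325 c [ 524.3 -222. ] size [ 8.3 62.1] ang 20.4 zmed 0.1218 zr 0.0515 0.1771
stand [7887 6049   71   74   62  207   72   51   52   59   52   57   41  190
   40    1   63  111  102  458  439    7    0    0    0    0    0    0
    0]
base 6138 c [574.7 149.7] size [151.  222.4] ang 8.0 zmed 0.0126 zr 0.009 0.016
upper 1180 c [575.6 202.3] size [102.8  30.8] ang 7.6 zmed 0.1966 zr 0.1625 0.2113
```

View pics/scenecrop.png

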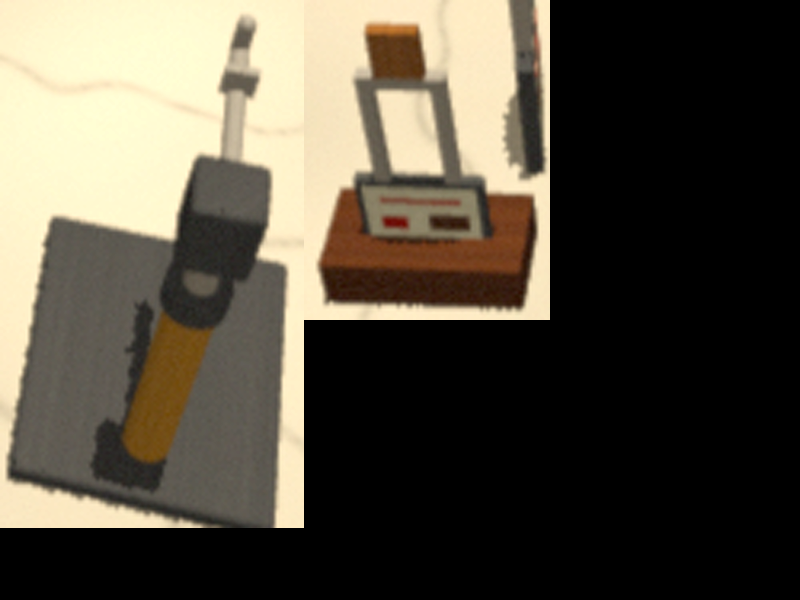

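View pics/sidecrop.png

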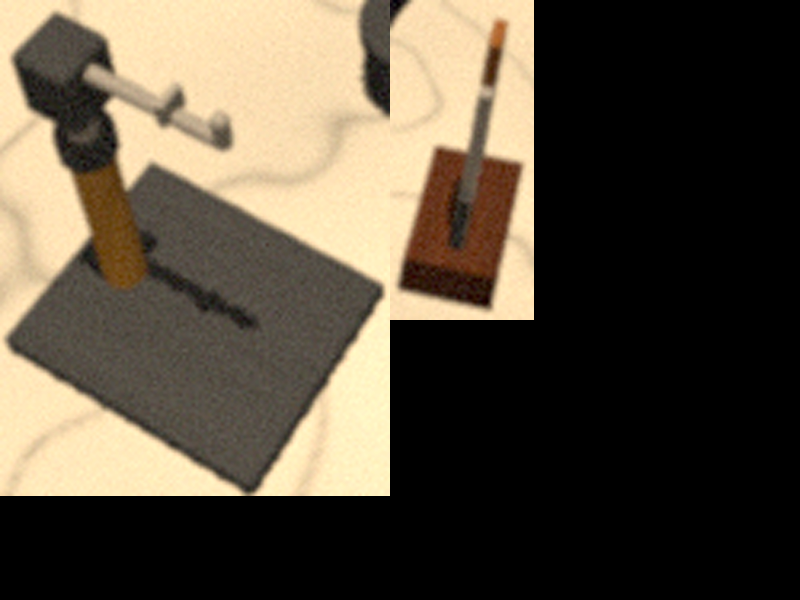

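Scene: the sign stands in the brown block, tab at about (205,207). The stand is at (445,370), with the hook tip at (471,265) pointing towards the robot. Side: sign tab at (407,187), hook tip at (246,325), and the larger look-alike at (465,235) is clear of both. Next I'll refine these positions.

```bash
python3 - <<'E'
from h import *
from scipy.spatial.transform import Rotation as R
np.set_printoptions(precision=4,suppress=True)
for n in ("scene","side"):
    c=dict(np.load(n+"0.npz"));W=cloud(c);P=W.reshape(-1,3);P=P[np.isfinite(P[:,2])]
    def loc(o,yaw): 
        a=np.deg2rad(yaw);d=P[:,:2]-o;return d@np.array([[np.cos(a),-np.sin(a)],[np.sin(a),np.cos(a)]])
    L=loc([.525,-.225],20.5);near=np.abs(L).max(1)<.065
    def rep(m,l,L):
        r=cv2.minAreaRect((P[m][:,:2]*1000).astype(np.float32));q=np.percentile(L[m]*1000,[1,99],axis=0)
        print(n,l,m.sum(),"c",np.round(r[0],1),np.round(r[1],1),round(r[2],1),"loc x",q[:,0],"y",q[:,1],"z",np.percentile(P[m][:,2],[2,50,98]))
    for l,a,b in(("block",.026,.034),("tab",.15,.19),("tabtop",.170,.19),("bar",.137,.143),("plaque",.045,.065)): rep(near&(P[:,2]>a)&(P[:,2]<b)&((np.abs(L[:,0])<.02)|(l=="block")),l,L)
    S=loc([.5412,.193],8.0)
    z=P[:,2]
    for l,x0,x1,za,zb in(("house",.057,.083,.195,.23),("hall",.05,.09,.17,.23),("barS",.02,.05,.17,.23),("saddle",-.007,.007,.17,.23),("stop",.009,.016,.17,.23),("tip",-.022,-.010,.17,.24),("base",-.06,.11,.01,.0145)):
        rep((S[:,0]>x0)&(S[:,0]<x1)&(np.abs(S[:,1])<(.07 if l=="base" else .02))&(z>za)&(z<zb),l,S)
    m=(z>.06)&(np.hypot(P[:,0],P[:,1])>.3)&(~near)&(P[:,0]<.75)&(np.abs(P[:,1])<.5)
    H,e1,e2=np.histogram2d(P[m,0],P[m,1],bins=[np.arange(.2,.8,.05),np.arange(-.5,.5,.05)])
    for i,j in zip(*np.where(H>15)):
        k=m&(P[:,0]//.05==e1[i]//.05)&(abs(P[:,1]-e2[j]-.025)<.025);print((e1[i].round(2),e2[j].round(2)),z[k].max().round(3) if k.any() else"",end=" ")
    print()
print(R.from_rotvec([-.6621,-3.0705,.0024]).as_matrix())
E
```

```text
scene block 1142 c [ 523.  -230.8] [ 64.2 111. ] 20.5 loc x [-32.8395  27.0838] y [-59.1733  50.0744] z [0.0269 0.0306 0.0333]
scene tab 255 c [ 523.8 -230.1] [10.5 26.5] 22.2 loc x [-7.8463  1.7103] y [-17.0058   8.8107] z [0.1513 0.1653 0.1761]
scene tabtop 93 c [ 523.3 -230. ] [ 9.8 26. ] 22.2 loc x [-8.4038  1.3263] y [-16.8386   8.7906] z [0.1703 0.1742 0.1764]
scene bar 82 c [ 523.4 -230.3] [11.4 46.1] 22.0 loc x [-8.692   2.5721] y [-26.7885  18.3766] z [0.1372 0.1402 0.1429]
scene plaque 329 c [ 525.9 -229.4] [ 7.4 70.2] 23.2 loc x [-4.7782  2.2843] y [-38.8792  30.0584] z [0.0453 0.055  0.0645]
scene house 434 c [610.5 202.9] [25.9 29.9] 7.9 loc x [57.3298 82.8717] y [-14.6549  14.7183] z [0.1969 0.2005 0.2023]
scene hall 875 c [608.3 202.5] [35.4 30.3] 8.3 loc x [55.2882 84.9716] y [-14.7978  14.631 ] z [0.1714 0.1987 0.202 ]
scene barS 107 c [576.  198.2] [29.6  8.1] 8.1 loc x [20.5571 49.6984] y [-3.7355  3.8363] z [0.1914 0.1948 0.1972]
scene saddle 16 c [536.7 192.5] [4.6 7.7] 7.4 loc x [-6.8444 -2.281 ] y [-3.5512  3.978 ] z [0.1918 0.1946 0.1967]
scene stop 111 c [553
[... 2937 characters left out ...]
(np.float64(0.5), np.float64(0.15))  (np.float64(0.55), np.float64(-0.05)) 0.06 (np.float64(0.55), np.float64(-0.0)) 0.062 (np.float64(0.55), np.float64(0.15)) 0.211 (np.float64(0.55), np.float64(0.2)) 0.196 (np.float64(0.6), np.float64(-0.3))  (np.float64(0.6), np.float64(-0.25))  (np.float64(0.6), np.float64(0.15)) 0.208 (np.float64(0.6), np.float64(0.2)) 0.207 (np.float64(0.65), np.float64(-0.3)) 0.167 (np.float64(0.65), np.float64(-0.25)) 0.166 (np.float64(0.65), np.float64(-0.05))  (np.float64(0.65), np.float64(-0.0)) 0.06 (np.float64(0.7), np.float64(-0.05)) 0.09 (np.float64(0.7), np.float64(-0.0)) 0.087 
[[-0.9111  0.4121 -0.0008]
 [ 0.4121  0.9111 -0.0014]
 [ 0.0002 -0.0016 -1.    ]]
```

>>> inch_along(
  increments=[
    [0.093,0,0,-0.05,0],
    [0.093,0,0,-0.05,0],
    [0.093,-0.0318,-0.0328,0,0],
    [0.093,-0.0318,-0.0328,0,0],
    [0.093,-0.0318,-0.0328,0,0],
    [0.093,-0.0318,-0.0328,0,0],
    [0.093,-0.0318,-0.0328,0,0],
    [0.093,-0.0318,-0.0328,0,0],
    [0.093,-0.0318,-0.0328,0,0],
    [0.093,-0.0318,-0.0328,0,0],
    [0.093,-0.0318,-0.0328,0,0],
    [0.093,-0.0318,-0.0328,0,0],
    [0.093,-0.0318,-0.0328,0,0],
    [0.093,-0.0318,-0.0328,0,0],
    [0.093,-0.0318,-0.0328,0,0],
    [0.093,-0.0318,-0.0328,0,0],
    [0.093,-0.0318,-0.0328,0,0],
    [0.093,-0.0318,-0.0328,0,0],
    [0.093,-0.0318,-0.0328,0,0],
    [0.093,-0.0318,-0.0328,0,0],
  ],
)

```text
refused: increments: the value is not of type 'object' (schema: type "object"). Nothing was moved.
```

Refused on format, not on reach. It needs an object with one list for each field.

>>> inch_along(
  increments={"finger_gap":[0.093,0.093,0.093,0.093,0.093,0.093,0.093,0.093,0.093,0.093,0.093,0.093,0.093,0.093,0.093,0.093,0.093,0.093,0.093,0.093],"x":[0,0,-0.0318,-0.0318,-0.0318,-0.0318,-0.0318,-0.0318,-0.0318,-0.0318,-0.0318,-0.0318,-0.0318,-0.0318,-0.0318,-0.0318,-0.0318,-0.0318,-0.0318,-0.0318],"y":[0,0,-0.0328,-0.0328,-0.0328,-0.0328,-0.0328,-0.0328,-0.0328,-0.0328,-0.0328,-0.0328,-0.0328,-0.0328,-0.0328,-0.0328,-0.0328,-0.0328,-0.0328,-0.0328],"z":[-0.05,-0.05,0,0,0,0,0,0,0,0,0,0,0,0,0,0,0,0,0,0],"twist":[0,0,0,0,0,0,0,0,0,0,0,0,0,0,0,0,0,0,0,0]},
)

```text
t: 2.1
tool_pos: [0.5256, -0.229, 0.3321]
orientation: [-0.663, -3.07, -0.0]
force: [0.6, 0.2, 1.2]
opening: 0.093
gripper_force: 0.0
```

>>> inch_along(
  increments={"finger_gap":[0.093,0.093,0.093,0.093,0.093,0.093,0.093,0.093,0.093,0.093,0.093,0.093,0.093,0.093,0.093,0.093,0.093,0.093],"x":[0,0,0,0,0,0,0,0,0,0,0,0,0,0,0,0,0,0],"y":[0,0,0,0,0,0,0,0,0,0,0,0,0,0,0,0,0,0],"z":[0,0,0,0,0,0,0,0,0,0,0,0,0,0,0,0,0,0],"twist":[0.147,0.147,0.147,0.147,0.147,0.147,0.147,0.147,0.147,0.147,0.147,0.147,0.147,0.147,0.147,0.147,0,0]},
)

```text
t: 3.9
tool_pos: [0.5253, -0.2271, 0.3323]
orientation: [-3.088, -0.577, 0.001]
force: [0.1, 0.5, -0.5]
opening: 0.093
gripper_force: 0.0
```

```bash
python3 - <<'E'
from plant import *
from plant import read_camera
import cv2,numpy as np
c=read_camera("wrist");np.savez("w0.npz",**c);cv2.imwrite("pics/w0.png",c["image"][:,:,::-1])
print({k:c[k] for k in("fx","fy","cx","cy","R","t")})
E
```

```text
{'fx': 371.64829954431775, 'fy': 371.64829954431775, 'cx': 319.01683186643066, 'cy': 237.6338002909402, 'R': array([[ 0.361332  , -0.93243656, -0.00111987],
       [-0.9018651 , -0.34978965,  0.2535479 ],
       [-0.23680904, -0.090605  , -0.96732219]]), 't': array([-0.40053576,  0.33853472,  0.59003693])}
```

View pics/w0.png

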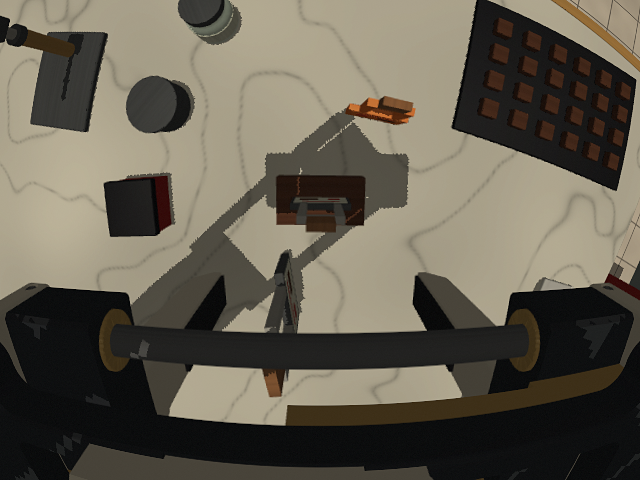

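The wrist view shows the sign in the block at about (320,203), its tab at (321,226), and the tall look-alike at (283,320), clear of the fingers. I'll measure the tab and block from here.

```bash
cat >> h.py <<'E'
def wcloud(c):
    v,u=np.mgrid[:480,:640].astype(float); x=(u-c["cx"])/c["fx"];y=(v-c["cy"])/c["fy"];r=np.hypot(x,y)+1e-9
    d=c["depth"];k=np.tan(r)/r
    W=(np.stack([x*k*d,y*k*d,d],-1)-c["t"])@c["R"];W[d==0]=np.nan
    return W
E
python3 - <<'E'
from h import *
np.set_printoptions(precision=4,suppress=True)
c=dict(np.load("w0.npz"));W=wcloud(c)
P=W[165:245,260:380].reshape(-1,3)
for l,a,b in(("block",.026,.034),("tab",.15,.19),("tabtop",.170,.19),("plaque",.045,.066)):
    m=(P[:,2]>a)&(P[:,2]<b);r=cv2.minAreaRect((P[m][:,:2]*1000).astype(np.float32));print(l,m.sum(),np.round(r,1) if 0 else r,np.percentile(P[m][:,2],[2,50,98]))
P=W[0:140,0:120].reshape(-1,3);m=(P[:,2]>.009)&(P[:,2]<.015);print(cv2.minAreaRect((P[m][:,:2]*1000).astype(np.float32)))
E
```

```text
block 2945 ((522.889892578125, -228.345458984375), (60.578704833984375, 109.90428924560547), 20.262781143188477) [0.0284 0.0302 0.032 ]
tab 478 ((522.909912109375, -228.2703094482422), (9.211702346801758, 26.217485427856445), 20.877466201782227) [0.1516 0.1737 0.1754]
tabtop 328 ((522.5054931640625, -228.1790313720703), (8.653301239013672, 25.799074172973633), 21.535219192504883) [0.1704 0.1742 0.1756]
plaque 160 ((526.7108764648438, -226.92813110351562), (0.7422142028808594, 69.04551696777344), 20.58917236328125) [0.0465 0.0577 0.0659]
((564.3236083984375, 198.05709838867188), (150.58950805664062, 122.14891815185547), 7.711727619171143)
```

>>> inch_along(
  increments={"finger_gap":[0.06,0.06,0.06,0.06,0.06,0.06,0.06,0.06,0.06],"x":[-0.0017,0,0,0,0,0,0,0,0],"y":[0.0008,0,0,0,0,0,0,0,0],"z":[0.035,0.035,0.035,0.035,0.011,0.01,0.01,0,0],"twist":[0.012,0,0,0,0,0,0,0,0]},
)

```text
t: 4.85
tool_pos: [0.5248, -0.2288, 0.1629]
orientation: [3.092, 0.552, 0.002]
force: [0.3, 0.3, 0.5]
opening: 0.06
gripper_force: 0.0
```

>>> inch_along(
  increments={"finger_gap":[0.04,0.03,0.02,0.01,0.01,0.01,0.01,0.01],"x":[0,0,0,0,0,0,0,0],"y":[0,0,0,0,0,0,0,0],"z":[0.001,0,0,0,0,0,0,0],"twist":[0,0,0,0,0,0,0,0]},
  squeeze=40,
)

```text
t: 5.65
tool_pos: [0.5243, -0.2286, 0.1608]
orientation: [3.093, 0.551, 0.0]
force: [0.0, -0.4, 0.7]
opening: 0.0255
gripper_force: 40.0
```

>>> inch_along(
  increments={"finger_gap":[0.01,0.01,0.01,0.01,0.01,0.01,0.01,0.01,0.01,0.01],"x":[0,0,0,0,0,0,0,0,0,0],"y":[0,0,0,0,0,0,0,0,0,0],"z":[-0.008,-0.012,-0.02,-0.03,-0.04,-0.03,-0.01,0,0,0],"twist":[0,0,0,0,0,0,0,0,0,0]},
)

```text
t: 6.65
tool_pos: [0.5233, -0.228, 0.3081]
orientation: [-3.09, -0.551, 0.005]
force: [0.4, 0.5, -1.1]
opening: 0.0258
gripper_force: 40.0
```

```bash
python3 - <<'E'
from plant import sensors
import numpy as np
from scipy.spatial.transform import Rotation as R
s=sensors.read_state();p=s["tool_pos"];M=R.from_rotvec(s["orientation"]).as_matrix()
print(s["force"],s["opening"],p,M.round(3))
a=np.deg2rad(7.8);o=np.array([.541,.1946,0]);x=np.array([np.cos(a),np.sin(a),0])
t=o-.06*x;t[2]=p[2]
d=M.T@(t-p);print("delta tool",d,"heading x",np.rad2deg(np.arctan2(M[1,0],M[0,0])))
E
```

```text
[ 0.40056912  0.45306207 -1.0773958 ] 0.025779343200010983 [ 0.52332901 -0.22804622  0.30805388] [[ 0.938  0.346 -0.003]
 [ 0.346 -0.938  0.002]
 [-0.003 -0.003 -1.   ]]
delta tool [ 0.104035   -0.40340293  0.00090771] heading x 20.21599344223372
```

>>> inch_along(
  increments={"finger_gap":[0.01,0.01,0.01,0.01,0.01,0.01,0.01,0.01,0.01,0.01,0.01,0.01,0.01,0.01,0.01,0.01,0.01,0.01],"x":[0.0052,0.0104,0.0104,0.0104,0.0104,0.0104,0.0104,0.0104,0.0104,0.0104,0.0052,0,0,0,0,0,0,0],"y":[-0.0202,-0.0403,-0.0403,-0.0403,-0.0403,-0.0403,-0.0403,-0.0403,-0.0403,-0.0403,-0.0202,0,0,0,0,0,0,0],"z":[0,0,0,0,0,0,0,0,0,0,0,0,0,0.03,0.027,0,0,0],"twist":[0,0,0,0,0,0,0,0,0,0,0,0.1,0.117,0,0,0,0,0]},
)

```text
t: 8.45
tool_pos: [0.483, 0.1858, 0.2549]
orientation: [-3.134, -0.213, -0.002]
force: [0.0, -0.0, -0.6]
opening: 0.0258
gripper_force: 40.0
```

```bash
cat > look.py <<'E'
import sys
from h import *
from plant import sensors,read_camera
from scipy.spatial.transform import Rotation as R
np.set_printoptions(precision=4,suppress=True)
s=sensors.read_state();p=s["tool_pos"];M=R.from_rotvec(s["orientation"]).as_matrix()
a=np.deg2rad(7.8);o=np.array([.541,.1946,0]);x=np.array([np.cos(a),np.sin(a),0]);y=np.array([-x[1],x[0],0])
print("F",s["force"],"z",p[2],"hookframe",(p-o)@x,(p-o)@y,"heading",np.rad2deg(np.arctan2(M[1,0],M[0,0])),"tool axes dot x",M.T@x)
if len(sys.argv)>1:
    n=sys.argv[1]
    im=[]
    for cam in("scene","side"):
        c=read_camera(cam);np.savez(f"{n}{cam}.npz",**c)
        W=cloud(c);P=W.reshape(-1,3);L=np.stack([(P-o)@x,(P-o)@y,P[:,2]],1)
        for l,m in(("signtab/bar",(np.abs(L[:,1])<.04)&(L[:,2]>.10)&(L[:,2]<.24)&(L[:,0]<float(sys.argv[2]))&(L[:,0]>-.09)),("stop",(np.abs(L[:,1])<.02)&(L[:,0]>.005)&(L[:,0]<.05)&(L[:,2]>.17)&(L[:,2]<.22))):
            if m.any(): print(cam,l,m.sum(),np.percentile(L[m],[2,25,50,75,98],axis=0).tolist())
        u=(c["R"]@(o+[0,0,.2])+c["t"]);u=(int(u[0]/u[2]*c["fx"]+c["cx"]),int(u[1]/u[2]*c["fy"]+c["cy"]))
        q=c["image"][max(0,u[1]-85):u[1]+85,max(0,u[0]-60):u[0]+60];im.append(np.pad(cv2.resize(q,None,fx=3.3,fy=3.3),((0,600),(0,400),(0,0)))[:560,:396])
        print("crop origin",max(0,u[0]-60),max(0,u[1]-85))
    cv2.imwrite(f"pics/{n}.png",np.clip(np.hstack(im)[:,:,::-1]*1.6,0,255))
E
python3 look.py pre -0.025
```

```text
F [ 0.0331 -0.0151 -0.589 ] z 0.25486568633097045 hookframe -0.058701169257865254 -0.0008473563248251586 heading 7.776869050438939 tool axes dot x [ 1.     -0.0004  0.0013]
scene signtab/bar 1898 [[-0.06222359814484472, -0.03625395044373364, 0.10653993334692294], [-0.057277153071758125, -0.021831720230451174, 0.13138648962261373], [-0.056531263932305884, -0.007174096874463487, 0.15512391242712215], [-0.05582742574343937, 0.015806006795954557, 0.18979638976386493], [-0.0545297198176253, 0.03033546561524475, 0.23714677609207258]]
scene stop 240 [[0.009161219585249535, -0.008094369583202247, 0.191640309976941], [0.012322266930138711, -0.00421997549973397, 0.19437370506487484], [0.017336955899731808, -0.0018687205484620734, 0.19576848863886873], [0.0346217315400558, 0.0007930146631999059, 0.19950538670569706], [0.04804652641859238, 0.004959450287313184, 0.20675859318365353]]
crop origin 411 188
side signtab/bar 1533 [[-0.06108589172721953, -0.03156295003280506, 0.10791236191280822], [-0.060491785525050704, -0.014431875769713292, 0.13683095093371472], [-0.060098395451126704, 0.006917275701964333, 0.16332794904141798], [-0.05805996371934565, 0.023289818340425456, 0.1921431904687077], [-0.05304822698719339, 0.035410755279965206, 0.23689954228317076]]
crop origin 179 235[ WARN:0@1.805] global loadsave.cpp:1063 imwrite_ Unsupported depth image for selected encoder is fallbacked to CV_8U.
```

View pics/pre.png

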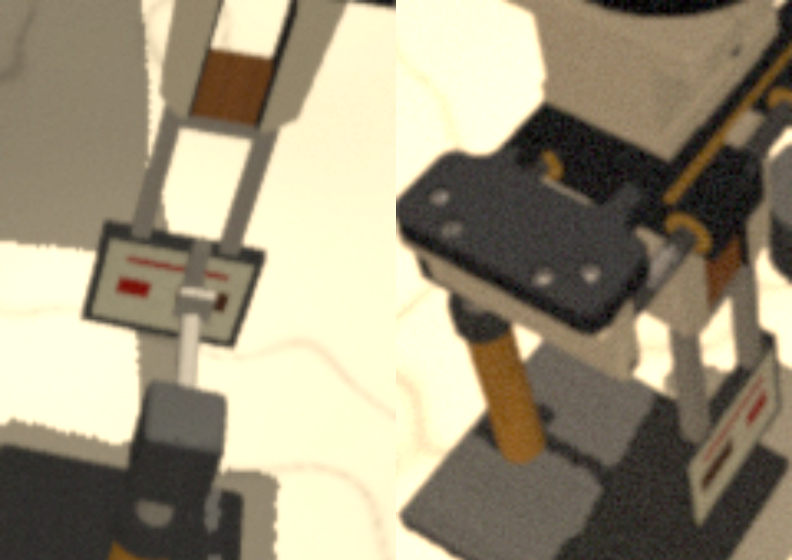

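The scene crop shows the sign upright in the fingers in front of the hook. The tip at crop (200,250) lines up with the window between the bars at (150,180) and (240,195). The side crop is mostly hidden by the gripper. Next I move over the tip.

>>> inch_along(
  increments={"finger_gap":[0.01,0.01,0.01,0.01,0.01,0.01,0.01,0.01,0.01,0.01,0.01],"x":[0.006,0.01,0.012,0.012,0.01,0.006,0.0027,0,0,0,0],"y":[0,0,0,0,0,0,0,0,0,0,0],"z":[0,0,0,0,0,0,0,0,0,0,0],"twist":[0,0,0,0,0,0,0,0,0,0,0]},
)

```text
t: 9.65
tool_pos: [0.5404, 0.1937, 0.2538]
orientation: [-3.134, -0.213, -0.0]
force: [0.4, 0.3, -0.6]
opening: 0.0252
gripper_force: 40.0
```

```bash
python3 look.py over -0.1
```

```text
F [ 0.3842  0.2744 -0.6414] z 0.25378918431755915 hookframe -0.0006952712571117234 -0.0008191824383808153 heading 7.790907359996085 tool axes dot x [ 1.     -0.0002  0.0002]
scene stop 240 [[0.00875100957550129, -0.008208910577579763, 0.19146620131209194], [0.012247490553131894, -0.00419129438742453, 0.1942149953802489], [0.01723408959090879, -0.0018053867428241503, 0.1955519870335562], [0.03410494743381178, 0.0009597255387079325, 0.20011911678610245], [0.04770698087388136, 0.005035669807798088, 0.20651914037852254]]
crop origin 411 188
side stop 119 [[0.0052361615566514684, -0.014833953433230363, 0.1915818838241207], [0.012052320066155083, 0.0012217181742376385, 0.19441841733516252], [0.033396015001622724, 0.0033084496706926973, 0.1953224651161173], [0.04260195387560377, 0.004924596926618667, 0.1964882122739346], [0.049484741779892455, 0.006374700163924592, 0.20168474067260114]]
crop origin 179 235[ WARN:0@1.865] global loadsave.cpp:1063 imwrite_ Unsupported depth image for selected encoder is fallbacked to CV_8U.
```

>>> inch_along(
  increments={"finger_gap":[0.01,0.01,0.01,0.01,0.01,0.01,0.01],"x":[0,0,0,0,0,0,0],"y":[0,0,0,0,0,0,0],"z":[0.01,0.01,0.006,0.001,0,0,0],"twist":[0,0,0,0,0,0,0]},
)

```text
t: 10.45
tool_pos: [0.5409, 0.1937, 0.2272]
orientation: [-3.134, -0.213, -0.001]
force: [0.1, -0.8, -0.3]
opening: 0.0256
gripper_force: 40.0
```

>>> inch_along(
  increments={"finger_gap":[0.01,0.01,0.01],"x":[0,0,0],"y":[0,0,0],"z":[0.002,0,0],"twist":[0,0,0]},
)

```text
t: 10.75
tool_pos: [0.5406, 0.1937, 0.2246]
orientation: [3.134, 0.213, -0.0]
force: [-0.5, 0.3, -1.4]
opening: 0.0257
gripper_force: 40.0
```

>>> inch_along(
  increments={"finger_gap":[0.01,0.01,0.01],"x":[0,0,0],"y":[0,0,0],"z":[0.002,0,0],"twist":[0,0,0]},
)

```text
t: 11.05
tool_pos: [0.5405, 0.1936, 0.2225]
orientation: [3.134, 0.213, -0.0]
force: [1.1, 0.1, -1.4]
opening: 0.0262
gripper_force: 40.0
```

>>> inch_along(
  increments={"finger_gap":[0.01,0.01,0.01],"x":[0,0,0],"y":[0,0,0],"z":[0.002,0,0],"twist":[0,0,0]},
)

```text
t: 11.35
tool_pos: [0.5406, 0.1937, 0.2206]
orientation: [3.134, 0.213, -0.0]
force: [-0.3, 0.2, -2.0]
opening: 0.0255
gripper_force: 40.0
```

>>> inch_along(
  increments={"finger_gap":[0.01,0.01,0.01],"x":[0,0,0],"y":[0,0,0],"z":[0.002,0,0],"twist":[0,0,0]},
)

```text
t: 11.65
tool_pos: [0.5407, 0.1937, 0.2188]
orientation: [-3.134, -0.213, -0.0]
force: [-1.2, -0.5, 0.4]
opening: 0.0257
gripper_force: 40.0
```

>>> inch_along(
  increments={"finger_gap":[0.01,0.01,0.01],"x":[0,0,0],"y":[0,0,0],"z":[0.001,0,0],"twist":[0,0,0]},
)

```text
t: 11.95
tool_pos: [0.5407, 0.1937, 0.2178]
orientation: [-3.134, -0.213, -0.001]
force: [-0.3, 0.5, 1.3]
opening: 0.0256
gripper_force: 40.0
```

>>> inch_along(
  increments={"finger_gap":[0.01,0.01,0.01],"x":[0,0,0],"y":[0,0,0],"z":[0.001,0,0],"twist":[0,0,0]},
)

```text
t: 12.25
tool_pos: [0.5407, 0.1937, 0.2168]
orientation: [-3.134, -0.213, -0.0]
force: [0.2, -0.7, 1.5]
opening: 0.0257
gripper_force: 40.0
```

```bash
python3 look.py dn -0.1
```

```text
F [ 0.1966 -0.6958  1.5111] z 0.2168050298684194 hookframe -0.0003917973972354302 -0.000867251587067644 heading 7.780579493522064 tool axes dot x [ 1.     -0.0003  0.0003]
scene stop 324 [[0.00535459084543496, -0.01913552795972328, 0.18872151093335765], [0.008009500763907272, -0.004478670041082444, 0.19155396425582613], [0.012464306053592961, -0.0009308784520968389, 0.1962496743847994], [0.02520865270182958, 0.0039528952814719765, 0.2060998060613392], [0.045224942170891014, 0.018544373331620075, 0.21841341941775388]]
crop origin 411 188
side stop 13 [[0.04419851061741804, -0.0004543869861847286, 0.19079647000376443], [0.04533164205497553, 0.0013240358512055343, 0.1916033371964755], [0.04686416967767966, 0.0016980834334742211, 0.19214644628517574], [0.047872649060234085, 0.0029581748893500923, 0.19260554354661608], [0.04977795977623954, 0.00499590070420601, 0.19336131018582517]]
crop origin 179 235[ WARN:0@1.799] global loadsave.cpp:1063 imwrite_ Unsupported depth image for selected encoder is fallbacked to CV_8U.
```

View pics/dn.png

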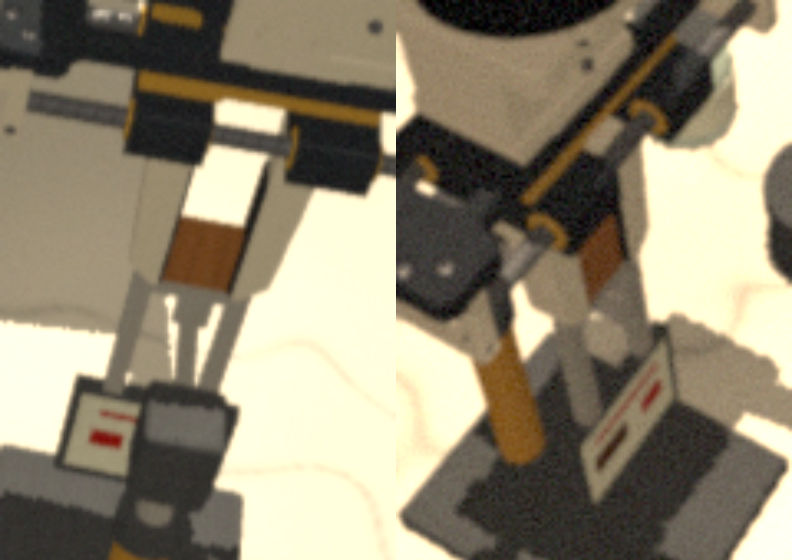

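Scene crop: the crossbar, at about (185,285), sits over the hook bar between tip and stop, and the sign hangs straight. The force has risen by about 3 N. I'll measure the bar's drop to calibrate the tug.

```bash
cat > bar.py <<'E'
from h import *
import sys
def bar(c):
    a=np.deg2rad(7.8);o=np.array([.541,.1946,0]);x=np.array([np.cos(a),np.sin(a),0]);y=np.array([-x[1],x[0],0])
    P=cloud(c).reshape(-1,3);X=(P-o)@x;Y=(P-o)@y
    m=(X>.022)&(X<.05)&(np.abs(Y+.0005)<.0045)&(P[:,2]>.17)&(P[:,2]<.2)
    return m.sum(),np.percentile(P[m][:,2],[50,75,90]).round(5) if m.any() else None
if __name__=="__main__":
    for f in sys.argv[1:]: print(f,bar(dict(np.load(f))))
E
python3 bar.py scene0.npz prescene.npz overscene.npz dnscene.npz side0.npz preside.npz overside.npz dnside.npz
```

```text
scene0.npz (np.int64(101), array([0.19484, 0.19575, 0.19652]))
prescene.npz (np.int64(96), array([0.1948 , 0.1958 , 0.19639]))
overscene.npz (np.int64(96), array([0.19503, 0.19574, 0.19628]))
dnscene.npz (np.int64(83), array([0.19145, 0.19207, 0.19307]))
side0.npz (np.int64(72), array([0.19598, 0.19646, 0.19732]))
preside.npz (np.int64(0), None)
overside.npz (np.int64(36), array([0.19627, 0.19662, 0.19716]))
dnside.npz (np.int64(10), array([0.19212, 0.19236, 0.19288]))
```

>>> inch_along(
  increments={"finger_gap":[0.01,0.01,0.01,0.01,0.01,0.01,0.01,0.01],"x":[0,0,0,0,0,0,0,0],"y":[0,0,0,0,0,0,0,0],"z":[0.0015,0.0015,0.0015,0,0,0,0,0],"twist":[0,0,0,0,0,0,0,0]},
)

```text
t: 13.15
tool_pos: [0.5408, 0.1937, 0.2127]
orientation: [-3.134, -0.213, -0.001]
force: [-1.5, -0.2, 6.1]
opening: 0.0257
gripper_force: 40.0
```

```bash
python3 - <<'E'
from plant import read_camera
from bar import *
print(bar(read_camera("scene")))
E
```

```text
(np.int64(77), array([0.1874 , 0.18806, 0.18884]))
```

>>> inch_along(
  increments={"finger_gap":[0.01,0.01,0.01,0.01,0.01,0.01],"x":[0,0,0,0,0,0],"y":[0,0,0,0,0,0],"z":[0,0,0,0,0,0],"twist":[0,0,0,0,0,0]},
)

```text
t: 13.8
tool_pos: [0.5408, 0.1937, 0.2127]
orientation: [-3.134, -0.213, -0.001]
force: [-2.2, -1.0, 5.3]
opening: 0.0255
gripper_force: 40.0
```

>>> inch_along(
  increments={"finger_gap":[0.01,0.01,0.01,0.01,0.01,0.01,0.01,0.01,0.01],"x":[0,0,0,0,0,0,0,0,0],"y":[0,0,0,0,0,0,0,0,0],"z":[-0.001,-0.0015,-0.0015,-0.0015,-0.0005,0,0,0,0],"twist":[0,0,0,0,0,0,0,0,0]},
)

```text
t: 14.7
tool_pos: [0.5406, 0.1936, 0.218]
orientation: [3.134, 0.213, -0.0]
force: [0.6, 0.5, 1.5]
opening: 0.0258
gripper_force: 40.0
```

```bash
python3 - <<'E'
from plant import read_camera,sensors
from bar import *
print(bar(read_camera("scene")),sensors.read_state()["force"])
E
```

```text
(np.int64(93), array([0.19257, 0.19323, 0.19394])) [1.7319217  0.81622964 1.83082974]
```

>>> inch_along(
  increments={"finger_gap":[0.01,0.01,0.01,0.01],"x":[0,0,0,0],"y":[0,0,0,0],"z":[-0.001,0,0,0],"twist":[0,0,0,0]},
  squeeze=5,
)

```text
t: 15.15
tool_pos: [0.5405, 0.1936, 0.219]
orientation: [3.134, 0.213, -0.001]
force: [1.4, 0.3, -0.1]
opening: 0.0258
gripper_force: 5.0
```

>>> inch_along(
  increments={"finger_gap":[0.028,0.03,0.034,0.04,0.045,0.05,0.05,0.05],"x":[0,0,0,0,0,0,0,0],"y":[0,0,0,0,0,0,0,0],"z":[0,0,0,0,0,0,0,0],"twist":[0,0,0,0,0,0,0,0]},
)

```text
t: 15.95
tool_pos: [0.5406, 0.1937, 0.2191]
orientation: [3.134, 0.213, 0.0]
force: [0.6, 0.5, 0.9]
opening: 0.0495
gripper_force: 0.0
```

Released. Now I retreat straight up, clear to one side, and look.

>>> inch_along(
  increments={"finger_gap":[0.05,0.05,0.05,0.05,0.05,0.05,0.05,0.05,0.05,0.05,0.05,0.05,0.05,0.05,0.05,0.05,0.05],"x":[0,0,0,0,0,-0.03,-0.04,-0.04,-0.03,0,0,0,0,0,0,0,0],"y":[0,0,0,0,0,0,0,0,0,0,0,0,0,0,0,0,0],"z":[-0.01,-0.02,-0.03,-0.04,-0.04,-0.02,0,0,0,0,0,0,0,0,0,0,0],"twist":[0,0,0,0,0,0,0,0,0,0,0,0,0,0,0,0,0]},
)

```text
t: 17.65
tool_pos: [0.402, 0.1747, 0.379]
orientation: [3.134, 0.213, -0.001]
force: [-0.4, 0.4, -1.2]
opening: 0.0502
gripper_force: 0.0
```

```bash
python3 look.py fin 0.02 2>/dev/null; python3 bar.py finscene.npz finside.npz
```

```text
F [-0.4042  0.4403 -1.1622] z 0.3790159024365976 hookframe -0.14040037006121361 -0.0008265072535450294 heading 7.780282911047882 tool axes dot x [ 1.     -0.0003 -0.0004]
scene signtab/bar 1555 [[-0.005491540492513251, -0.03400941508497788, 0.1030115307515563], [0.000718473945400269, -0.01942052482811813, 0.13152790949660295], [0.0015508636141989495, -0.007483731342083214, 0.19204402874565002], [0.0023858954151610846, 0.007008190628299748, 0.20712903651272713], [0.01359703232883906, 0.03075369015960362, 0.23258460079926294]]
scene stop 232 [[0.009116942131224538, -0.008218281356851135, 0.19034167590661075], [0.01236891068044508, -0.004150495816554085, 0.19319587646126027], [0.017445504710432762, -0.001679559368741158, 0.1943827357086494], [0.033917240231845294, 0.0008508236554802759, 0.1987026142767787], [0.04739250574182971, 0.004895724544568039, 0.2050531571942811]]
crop origin 411 188
side signtab/bar 1663 [[-0.013961494459468744, -0.028326165982787636, 0.10243475636327179], [-0.002685101717011633, -0.009329088675102567, 0.127594920485058], [-0.002194431142936397, 0.005427655486304722, 0.169454129882803], [0.0001061735685306268, 0.01956659359161728, 0.20424807627809702], [0.0057500332528326445, 0.0364006963321371, 0.23356891415346004]]
side stop 155 [[0.006083642349905002, -0.0013518375143210582, 0.1904625594417271], [0.02257764305365184, 0.002027642028616058, 0.19353338858915817], [0.03181069926948953, 0.004431177133026319, 0.19470400537883442], [0.041306753874211566, 0.005790931433663956, 0.19609348591809364], [0.049527646903575875, 0.011811081737366162, 0.20559395466468483]]
crop origin 179 235
finscene.npz (np.int64(98), array([0.19384, 0.19441, 0.19497]))
finside.npz (np.int64(68), array([0.19486, 0.19564, 0.19615]))
```

View pics/fin.png

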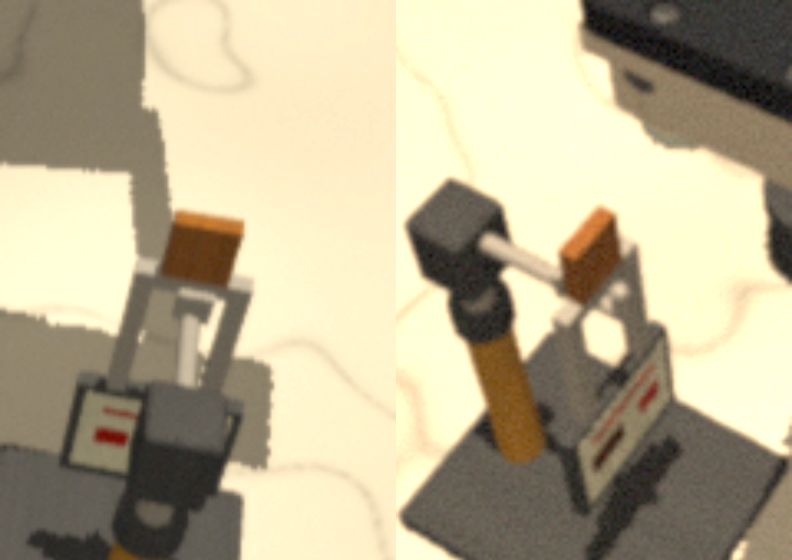

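The sign hangs straight between tip and stop: tab at crop (205,245) in scene and (590,255) in side. The spring is down about 1 mm, which is just the sign's weight, and the arm is clear.

```bash
python3 -c "
from plant import robot
print(robot.close_job())"
```

```text
the job is handed in; nothing more can be done
None
```

The sign is hanging straight on the hook between the tip and the stop, after a downward tug that took the spring to about 7.5 mm for just over a second; I let go, moved the arm clear and handed the job in at about 18 s of the 58 s allowed.

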